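# Load the direct insertion probe through the vacuum lock

### The arm

A 6-joint arm with a two-finger parallel gripper is mounted at the origin on a cart in front of the work surface, level with it; the furniture and walls round the work are solid. World frame = base frame: x ahead of the robot, y to its left, z up, the work surface at z = 0. Lengths are in m, angles in rad, forces in N, time in s.
With the tool pointing down it reaches from about 0.25 to 0.85 m from the base axis. Payload 12.5 kg.
Tool frame: the origin (TCP) lies at the centre of the arm's flange, where the gripper is bolted on; the fingertips stand 186 mm ahead of it and the grasp point (between the pads) lies 167 mm ahead of it; y points along the fingers, z is the direction in which the jaws open and shut, and the axes are right-handed (so a half turn about y gives the same grasp; the last joint's range is limited). The gripper opens to 93 mm and grips with 3 to 60 N. Pads are 15 mm wide; open, the fingers measure 128 mm over their backs; the gripper's body (75 mm by 188 mm) begins 65 mm behind the grasp point.
Start: joints at [-1.287, 0.351, 1.652, -0, 1.139, -0.085], TCP at [0.198, -0.513, 0.405] pointing down, gripper open.
Joint ranges: [-2.75, 2.75], [-0.79, 2.1], [0.01, 2.65], [-1.57, 4.71], [0.07, 3.14], [-2.87, 2.87]. Speed limits (rad/s): [2.22, 2.22, 2.79, 3.14, 3.14, 3.14].

### API

Orientations are given as [roll, pitch, yaw] about the fixed x, y, z axes, in that order (R = Rz(yaw) Ry(pitch) Rx(roll)).
In Python, from station import env gives the robot as it stands. The module is installed in compiled form; this text tells all that it offers. Calls block until the motion is done:
- env.reach(position, orientation): joint-space move of the TCP to a pose.
- env.line_to(position, rot=None, velocity=0.15): straight line of the TCP; rot=None keeps the orientation; velocity is the mean speed in m/s.
- env.goto_joints(angles): joint-space move.
- env.open_gripper() and env.clamp(): open the fingers fully, or close them until they stop; the grip force is fixed at half the most.
- env.sleep(seconds).
- env.ik(position, orientation): joint angles nearest the present ones, or None.
- env.read_camera(name): name is "scene" or "top" or "wrist"; returns the picture (420x560x3 uint8, blue, green, red); there is no depth.
- env.camera_info(name): a dict with "K" (3x3 intrinsics, pixels), "xyz" and "rotation" of the camera in the world; the wrist camera has in their place "mount" (4x4, takes a point from camera to tool coordinates, whose origin is the TCP and whose axes are the tool frame's). Camera axes: x right, y down, z forward; pixel columns grow to the right and rows downward; lengths in m; the calibration is good to about 2 mm. A picture is of the moment at which its call begins: read the wrist's pose just before it. camera_info takes no time and is no camera call.
A pose or a line that the arm cannot do raises env.PlanningError and nothing moves.
- env.sign_off(): hands the job in, once; it reports no verdict.
Readings, each from a call of its own:
- env.get_t(): time.
- env.get_q(): joint angles.
- env.get_joint_velocities(): joint speeds.
- env.get_joint_efforts(): joint torques, N m.
- env.get_tool_pos(): TCP position.
- env.get_ee_rot(): TCP orientation.
- env.get_ft_force(): force on the tool from outside, world axes, zero at the start.
- env.get_wrist_torque(): the same for the moment, N m.
- env.get_gripper_width(): finger opening in m.
Only numpy, scipy, OpenCV 4.12 (cv2) and the standard library are available. Lean on these libraries where they do the work, as an engineer would, in place of code of your own. Each camera call takes 0.05 s, during which the arm holds its last target. There are 200 camera calls.

### The job

Take the steel sample probe from its stand and slide it, white tip first, into the mouth of the vacuum lock until it meets the shut valve; only then swing the valve lever fully open, grip the probe again near its handle and push it gently home until its tip rests on the ion source seat. The seat is out of sight, at a depth that differs every time, and must be found by feel and not shoved out of place. Do not ram the probe, let go of everything at the end and leave the other things on the bench where they are.

Things in the scene. Friction and masses are not known exactly. Their poses are not given: they have to be found in the camera images.
- probe: Loose sample probe: round steel rod, 12 mm diameter, white ceramic tip in front, black handle behind; 239 mm long, 0.18 kg. Origin on its axis 115 mm behind the tip face; x along the rod towards the tip. Bare rod from x = -90 to +105 mm; the last 10 mm taper to 7.6 mm. At first it lies level in the stand's slots, axis 52 mm above the bench, gripped best between the posts, near its origin.
- probe_tip (a point): Centre of the probe's flat tip face, on its axis; axes as the probe's.
- probe_handle (a point): Centre of the probe's black cylindrical handle (26 mm diameter, 34 mm long, round the rod's axis), 222 mm behind the tip; axes as the probe's. With the tip at the shut valve the free end sags up to 10 mm when let go.
- stand: Fixed aluminium stand: base plate 150 x 46 x 8 mm, two posts 10 mm thick and 62 mm high at x = -50 and +50 mm, each with an open-topped slot 14 mm wide in which the probe rests. Origin under the middle of the base, at bench height; x along the probe, towards its tip.
- lock: Fixed vacuum lock and ion source housing. x: level direction in which the probe goes in, y to the left of it, z up; origin at bench height below the mouth. Along x from the mouth: knurled nut 44 mm diameter (0 to 26 mm), tube 34 mm diameter (to 64), valve block 48 mm wide (to 108, top 94 mm above the bench), grey housing 104 mm wide (to 234, top 106 mm above the bench).
- lock_mouth (a point): Centre of the bore's mouth, 62 mm above the bench; axes as the lock's. Bore level and straight, 14 mm diameter (1 mm play all round); a lead-in cone narrows from 28 mm at the mouth to the bore within 12 mm. A sprung seal 18 mm inside rubs on the rod with a drag of 1 to 4 N (more while it sags) and holds it when let go.
- valve_stop (a point): Point on the bore axis 70 mm inside the mouth, where the shut valve stops the tip. Behind the open valve the bore goes straight on to the hidden ion source seat, a flat disc that stops the tip somewhere from 128 to 180 mm inside the mouth, differently every time: only touch tells. The seat's carriage starts to slide at a push of about 8 N; a push of up to 6 N above the drag is harmless.
- valve (a joint): Angle of the valve lever, rad: 0 to 0.15 shut (as found: lever across the bore, pointing to the lock's right), 1.571 fully open against its stop (along the bore, pointing away from the mouth, over the housing). Vertical axis on the bore axis 86 mm inside the mouth; opens anticlockwise seen from above. Stays where left; about 4 N at the grip move it.
- lever_end (a point): Middle of the lever's black plastic grip, 50 mm from the lever's axis, 128.5 mm above the bench. Grip 40 mm long, 17 mm wide, 10 mm thick; under it free space to the bench when shut, to the housing's top (106 mm above the bench) when open.
- flow_meter: Bystander: hand-held grey flow meter lying on the bench, 140 x 72 x 28 mm, origin in the middle of its underside.
- septa_carton: Bystander: small white and green carton, 42 x 74 x 48 mm, origin in the middle of its underside.
- spanner_1: Bystander: open-ended spanner lying flat, 22 x 125 x 5 mm, origin in the middle of its underside.
- brass_union: Bystander: brass union fitting lying on its side, 22 x 39 x 19 mm, origin in the middle of its underside.

How it is judged:
By the outcome, as a careful person would: the job done as asked, in the order asked, and still so for the second after the job is handed in, with the robot touching nothing.
It also fails if it takes over 72 s, if anything falls off the work surface, if the arm or the gripper's body presses on something with over 40 N, if the wrist force passes 120 N, or if a joint passes its speed limit or range.

## Working session

There is one attempt and no reset: what is moved stays moved. The work goes in short steps, each a Python script; the robot and the scene stay as the last script left them, time stands still between calls to the robot, and variables do not carry over. Pictures are saved under pics/ and viewed, about 8 in all and at most 12, crops included, and the job is handed in when it is done.

```bash
mkdir -p pics; ls
python3 - <<'E'
from station import env
import cv2,numpy as np
for n in("scene","top"):
    cv2.imwrite(f"pics/{n}0.png",env.read_camera(n)); print(n,env.camera_info(n))
print(env.camera_info("wrist"),env.get_t(),env.get_ee_rot(),env.get_tool_pos())
E
```

```text
pics
scene {'K': array([[478.04660007,   0.        , 277.40502827],
       [  0.        , 478.04660007, 212.84668263],
       [  0.        ,   0.        ,   1.        ]]), 'xyz': array([-0.12399987, -0.93115702,  1.06214332]), 'rotation': array([-2.38241062,  0.01346502, -0.78381878])}
top {'K': array([[384.11564753,   0.        , 282.55144929],
       [  0.        , 384.11564753, 207.35615112],
       [  0.        ,   0.        ,   1.        ]]), 'xyz': array([ 0.34392609, -0.26119532,  1.12979976]), 'rotation': array([-2.99912665, -0.01397127, -1.55074889])}
{'K': array([[374.71668532,   0.        , 275.4964602 ],
       [  0.        , 374.71668532, 213.57259679],
       [  0.        ,   0.        ,   1.        ]]), 'mount': array([[ 6.41529794e-04,  9.71562164e-01,  2.36783763e-01,
        -6.48526967e-02],
       [-3.74979082e-06, -2.36783809e-01,  9.71562364e-01,
         2.01986302e-02],
       [ 9.99999794e-01, -6.24174093e-04, -1.48260713e-04,
        -5.97979827e-04],
       [ 0.00000000e+00,  0.00000000e+00,  0.00000000e+00,
         1.00000000e+00]])} 0.1 [-1.57180980e+00  9.08593082e-05 -2.77283926e+00] [ 0.19824176 -0.51291249  0.40427462]
```

View pics/top0.png

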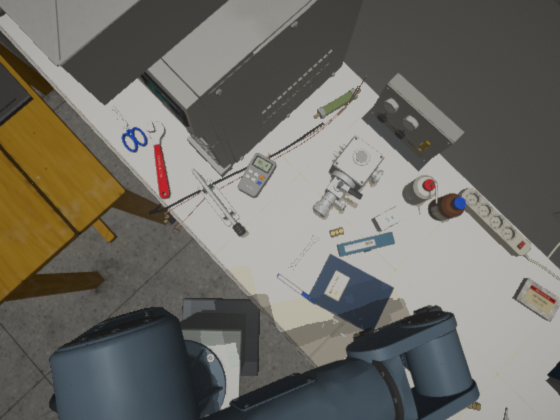

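View pics/scene0.png

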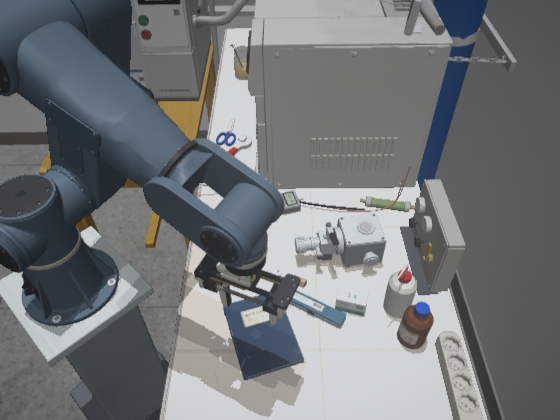

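Top view: the lock has its mouth near (318,210) and its housing near (358,162). The probe in its stand runs from about (197,172) to the black handle at (240,230). I'll zoom in next.

```bash
cat > h.py <<'E'
from station import env
import cv2,numpy as np
from scipy.spatial.transform import Rotation as R
def cam(n):
    c=env.camera_info(n)
    if n!="wrist": return c["K"],R.from_euler("xyz",c["rotation"]).as_matrix(),np.array(c["xyz"])
    Rt=R.from_euler("xyz",env.get_ee_rot()).as_matrix();p=np.array(env.get_tool_pos());M=c["mount"]
    return c["K"],Rt@M[:3,:3],Rt@M[:3,3]+p
def back(c,uv,z):
    K,Rm,t=c; d=Rm@np.linalg.inv(K)@np.array([uv[0],uv[1],1.]); return t+d*(z-t[2])/d[2]
def proj(c,P):
    K,Rm,t=c; q=K@Rm.T@(np.array(P)-t); return q[:2]/q[2]
E
python3 - <<'E'
import cv2
im=cv2.imread("pics/top0.png")[125:255,185:400]
cv2.imwrite("pics/topc.png",cv2.resize(im,None,fx=3.7,fy=3.7,interpolation=cv2.INTER_CUBIC))
from h import *
c=cam("top")
for uv,z in [((320,212),.062),((358,162),.106),((240,230),.052),((197,172),.052)]: print(uv,back(c,uv,z))
E
```

```text
(320, 212) [ 0.48652175 -0.37843115  0.062     ]
(358, 162) [ 0.62146413 -0.47725936  0.106     ]
(240, 230) [ 0.43198115 -0.15502308  0.052     ]
(197, 172) [ 0.59567263 -0.02614092  0.052     ]
```

View pics/topc.png

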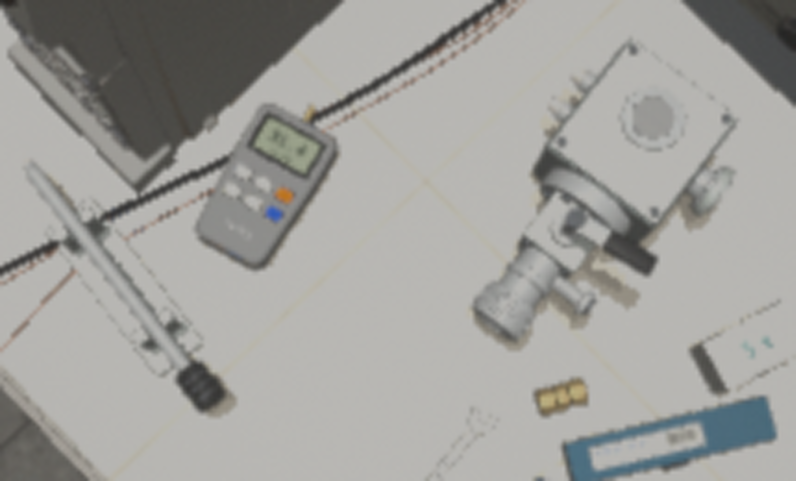

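Crop: the housing top corners are at about (632,40), (735,122), (655,213) and (550,145). The nut mouth is near (493,320), the lever hub at (572,220) and the lever grip near (632,253). The probe tip is at (30,165) and the handle at (205,385).

Run:
```python
from h import *
from scipy.optimize import least_squares
c=cam("top"); P=lambda u:(u[0]/3.7+185,u[1]/3.7+125)
obs=[((550,145),(.108,.052,.106)),((655,213),(.108,-.052,.106)),((632,40),(.234,.052,.106)),((735,122),(.234,-.052,.106)),((634,254),(.086,-.05,.1335)),((572,220),(.086,0,.125))]
def w(s,l): return [s[0]+np.cos(s[2])*l[0]-np.sin(s[2])*l[1],s[1]+np.sin(s[2])*l[0]+np.cos(s[2])*l[1],l[2]]
f=lambda s:np.concatenate([proj(c,w(s,l))-P(u) for u,l in obs])
r=least_squares(f,[.48,-.37,-.64]);print(r.x,r.fun.round(1).reshape(-1,2).tolist())
print("mouth px crop",(proj(c,w(r.x,(0,0,.062)))-[185,125])*3.7)
t=back(c,P((30,165)),.052);h=back(c,P((205,385)),.052);d=h-t
print(t,h,np.linalg.norm(d),np.arctan2(-d[1],-d[0])); print("org",t-(t-h)/np.linalg.norm(d)*.115)
print("machine",back(c,P((140,190)),0))
```

```text
[ 0.49012246 -0.37488077 -0.6515508 ] [[-4.1, 2.1], [-2.2, 7.0], [1.3, -4.0], [3.5, -3.5], [0.1, -0.1], [1.3, -1.8]]
mouth px crop [494.85889944 317.09647088]
[ 0.60246346 -0.01466051  0.052     ] [ 0.43466458 -0.15606436  0.052     ] 0.21943452946616335 0.7002398376301301
org [ 0.51452438 -0.08876663  0.052     ]
machine [ 0.59627417 -0.09273963  0.        ]
```

Run:
```python
from h import *
m=np.array([.490,-.375]);ya=-.6515;d=np.array([np.cos(ya),np.sin(ya)])
for p in [(*(m-.07*d),.40),(*(m-.205*d),.229),(*(m-.02*d),.229),(*(m+.1*d),.3)]: print(env.ik(p,[-np.pi/2,0,ya]),env.ik(p,[-np.pi/2,0,ya+np.pi]))
for a in(0,np.pi): print(env.ik((.50,-.10,.40),[-np.pi/2,0,.7+a]))
p=m+.03*d
env.reach((*p,.40),[-np.pi/2,0,ya]); env.sleep(.3)
c=cam("wrist"); np.savez("c1.npz",K=c[0],R=c[1],t=c[2]); im=env.read_camera("wrist");cv2.imwrite("pics/w1.png",im)
env.reach((.47,-.13,.42),[-np.pi/2,0,.7]); env.sleep(.3)
c=cam("wrist"); np.savez("c2.npz",K=c[0],R=c[1],t=c[2]); im=env.read_camera("wrist");cv2.imwrite("pics/w2.png",im)
print(env.get_t(),env.get_q())
```

```text
[-0.73855334  0.35035507  1.6647774   0.          1.12646018 -1.65784967] [-7.38553342e-01  3.50355069e-01  1.66477740e+00 -4.44089210e-16
  1.12646018e+00  1.48374298e+00]
[-0.76718057  0.41384002  2.12819243  0.          0.5995602  -1.6864769 ] [-7.67180573e-01  4.13840023e-01  2.12819243e+00 -4.44089210e-16
  5.99560202e-01  1.45511575e+00]
[-0.73124767  0.65766697  1.64855518  0.          0.83537051 -1.650544  ] [-7.31247669e-01  6.57666965e-01  1.64855518e+00 -4.44089210e-16
  8.35370510e-01  1.49104866e+00]
[-0.71788113  0.7588711   1.24542872  0.          1.13729284 -1.63717746] [-7.17881134e-01  7.58871099e-01  1.24542872e+00 -4.44089210e-16
  1.13729284e+00  1.50441519e+00]
[-0.28871644  0.2833375   1.75894599  0.          1.09930917 -2.55951277]
[-2.88716438e-01  2.83337496e-01  1.75894599e+00 -4.44089210e-16
  1.09930917e+00  5.82079889e-01]
3.2333 [-3.65990739e-01  2.20668557e-01  1.78908565e+00 -3.03488467e-05
  1.13213412e+00 -2.63588730e+00]
```

View pics/w1.png

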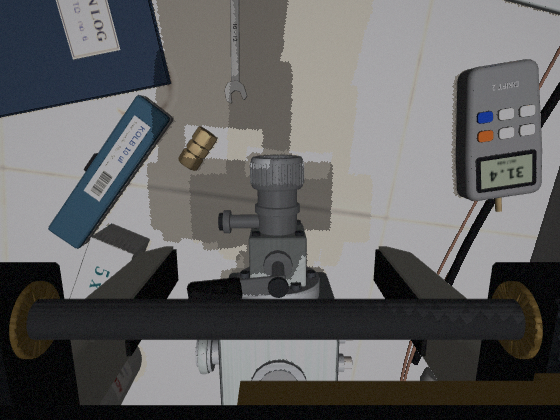

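View pics/w2.png

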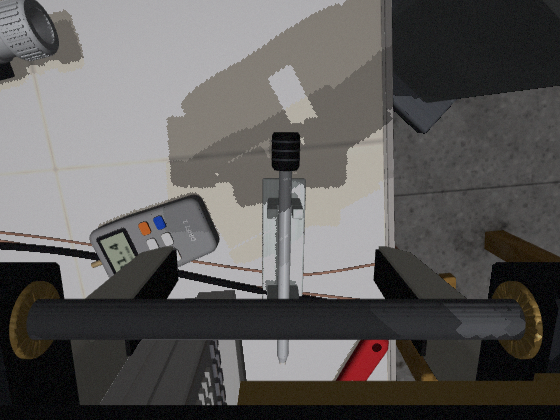

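w1: the nut spans columns 250–303 with its front edge at row about 157. The tube centre is at column 277, the lever hub at (278,287), and the lever grip runs to column 190 on the lock's right. w2: the handle covers rows 132–170 at column 286, the rod is at (285,190) and the tip at (283,362).

Run:
```python
from h import *
from scipy.optimize import least_squares
ld=lambda n:(lambda z:(z["K"],z["R"],z["t"]))(np.load(n)); c1,c2=ld("c1.npz"),ld("c2.npz")
def w(s,l): return [s[0]+np.cos(s[2])*l[0]-np.sin(s[2])*l[1],s[1]+np.sin(s[2])*l[0]+np.cos(s[2])*l[1],l[2]]
obs=[((250,162),(0,.022*-1,.062)),((303,162),(0,.022,.062)),((259,208),(.04,-.017,.062)),((297,208),(.04,.017,.062)),((278,287),(.086,0,.1335))]
f=lambda s:np.concatenate([proj(c1,w(s,l))-u for u,l in obs])
r=least_squares(f,[.48,-.37,-.64]);print("lock",r.x,r.fun.round(1).reshape(-1,2).tolist())
for l in [(0,0,.084),(0,0,.062),(.026,0,.084),(.086,-.05,.1335),(.086,-.07,.1335),(.086,-.03,.1335),(.108,-.024,.094)]: print(l,proj(c1,w(r.x,l)).round(1))
c=cam("top");print("top crop mouth,hub,grip",[((proj(c,w(r.x,l))-[185,125])*3.7).round() for l in[(0,0,.062),(.086,0,.1335),(.086,-.05,.1335)]])
q={k:back(c2,u,.052) for k,u in dict(hb=(286,132),hf=(286,170),rod=(285.3,190),tip=(283,362)).items()}
for k in q: print(k,q[k])
d=(q["tip"]-q["rod"])[:2];print("yaw",np.arctan2(d[1],d[0]),"len",np.linalg.norm(q["tip"]-q["hb"]), "tip in top",(proj(c,q["tip"])-[185,125])*3.7)
for uv in[(245,408),(240,295),(197,293),(100,390)]: print("mach",back(c2,uv,0))
```

```text
lock [ 0.48703009 -0.37169717 -0.64359833] [[0.9, -1.2], [-0.0, -1.7], [-1.2, -1.0], [-0.1, -1.4], [0.4, 4.8]]
(0, 0, 0.084) [277.  163.4]
(0, 0, 0.062) [276.9 160.6]
(0.026, 0, 0.084) [277.3 195.8]
(0.086, -0.05, 0.1335) [208.3 292.4]
(0.086, -0.07, 0.1335) [180.3 292.6]
(0.086, -0.03, 0.1335) [236.3 292.1]
(0.108, -0.024, 0.094) [249.3 295.5]
top crop mouth,hub,grip [array([491., 321.]), array([574., 214.]), array([630., 257.])]
hb [ 0.42016816 -0.15905658  0.052     ]
hf [ 0.44644349 -0.13671049  0.052     ]
rod [ 0.46121124 -0.12501543  0.052     ]
tip [ 0.60330237 -0.00747289  0.052     ]
yaw 0.6911275421650132 len 0.23773041233122386 tip in top [ 20.75748434 163.73080586]
mach [0.71180305 0.02316042 0.        ]
mach [ 0.59526924 -0.07828726  0.        ]
mach [ 0.62530321 -0.11800481  0.        ]
mach [ 8.06915324e-01 -1.31193877e-01 -5.55111512e-17]
```

Run:
```python
from h import *
ya=.691; tip=np.array([.6033,-.0075]); g=tip-.135*np.array([np.cos(ya),np.sin(ya)])
env.reach((*g,.30),[-np.pi/2,0,ya]); env.sleep(.4)
c=cam("wrist"); np.savez("c3.npz",K=c[0],R=c[1],t=c[2]); im=env.read_camera("wrist");cv2.imwrite("pics/w3.png",im)
print(env.get_t(),env.get_tool_pos(),g,[proj(c,(*(tip-s*np.array([np.cos(ya),np.sin(ya)])),.052)) for s in(.239,.205,.19,.17,.135)])
```

```text
4.2667 [ 0.49925528 -0.09369505  0.30046738] [ 0.49926777 -0.09353659] [array([274.97714456,  51.96001863]), array([275.05205572, 113.92950554]), array([275.08338473, 139.84611115]), array([275.12363619, 173.14371452]), array([275.19018842, 228.19836665])]
```

View pics/w3.png

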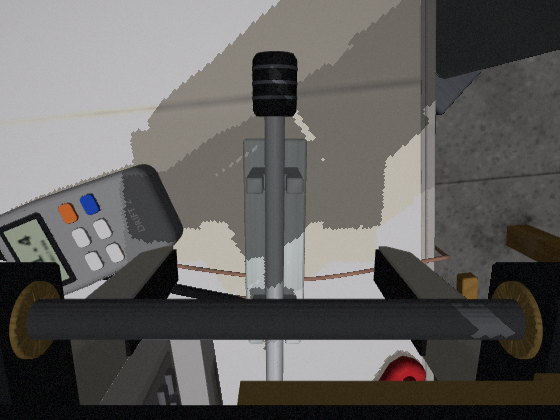

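The handle is at rows 52–115, column 274.5, within 1 px of the prediction, so the grip is well aligned. Picking next.

Run:
```python
from h import *
ya=.691; u=np.array([np.cos(ya),np.sin(ya)]); g=np.array([.6033,-.0075])-.135*u
env.line_to((*g,.219),velocity=.1); env.clamp(); print("w",env.get_gripper_width(),env.get_ft_force())
env.line_to((*g,.33)); print("lift w",env.get_gripper_width())
env.line_to((.41,-.18,.33),velocity=.25)
lm=np.array([.4870,-.3717]);yl=-.6436;d=np.array([np.cos(yl),np.sin(yl)])
p=lm-.165*d
env.reach((*p,.29),[-np.pi/2,0,yl]); env.line_to((*p,.229),velocity=.1); env.sleep(.4)
print(env.get_t(),env.get_tool_pos(),p,env.get_gripper_width(),env.get_ft_force())
cv2.imwrite("pics/w4.png",env.read_camera("wrist"));s=env.read_camera("scene");cv2.imwrite("pics/s4.png",cv2.resize(s[200:300,230:400],None,fx=4.7,fy=4.7,interpolation=cv2.INTER_CUBIC))
```

```text
w 0.011054883509724445 [ 0.81775677 -1.42658331  0.75365356]
lift w 0.011158406905816582
10.1917 [ 0.35502866 -0.27271294  0.22919222] [ 0.35500979 -0.27268695] 0.01099059851253091 [ 0.27228433  0.34124826 -1.79419964]
```

View pics/s4.png

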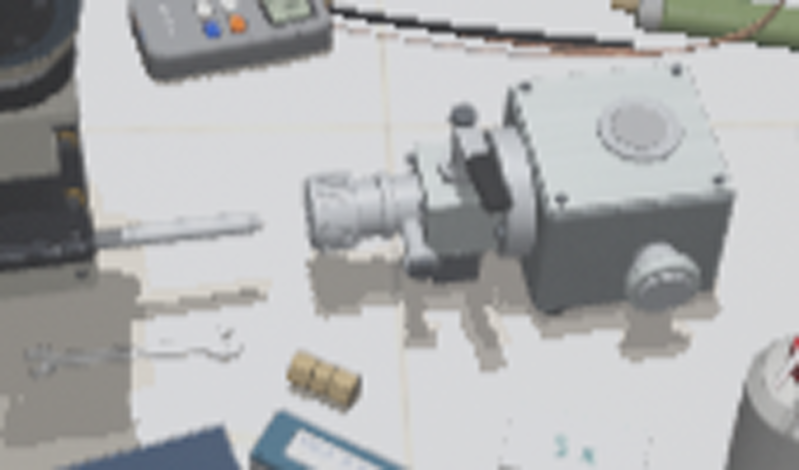

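The probe is level in the air, tip at (262,222) in the crop, and its line points at the mouth at about (313,212). Next is a guarded insertion.

```bash
cat >> h.py <<'E'
lm=np.array([.4870,-.3717]);yl=-.6436;d=np.array([np.cos(yl),np.sin(yl)]);n=np.array([-d[1],d[0]])
def loc(f): return np.array([f[:2]@d,f[:2]@n,f[2]])
E
python3 - <<'E'
from h import *
off=np.zeros(2); s=-.03; f0=loc(np.array(env.get_ft_force())); 
while s<.080:
    st=.004 if s<-.005 or .022<s<.056 else .002
    if s>.062: st=.001
    s+=st
    p=lm+(s-.135)*d+off[0]*n
    env.line_to((*p,.229+off[1]),velocity=.05)
    f=loc(np.array(env.get_ft_force()))-f0
    print(round(s*1e3),f.round(1),(off*1e3).round(1),end=" | ")
    if s>0 and s<.05: off+=np.clip(f[1:]*1e-4,-.0004,.0004)
    if f[0]<-9 or abs(f[1:]).max()>15: break
print(env.get_t(),env.get_gripper_width(),env.get_tool_pos(),p)
E
```

```text
-26 [ 1.4  0.2 -0. ] [0. 0.] | -22 [ 0.2 -0.9  0.9] [0. 0.] | -18 [ 1.   0.5 -1. ] [0. 0.] | -14 [ 1.5 -0.6  0.7] [0. 0.] | -10 [ 0.9  0.5 -0.1] [0. 0.] | -6 [1.  0.7 0.3] [0. 0.] | -2 [ 0.9 -1.2 -0.4] [0. 0.] | 0 [ 0.8  0.3 -0.2] [0. 0.] | 2 [ 0.8 -0.4  0. ] [ 0. -0.] | 4 [ 0.6 -0.5  0.9] [-0. -0.] | 6 [ 1.2 -0.2  0.4] [-0.1  0.1] | 8 [ 0.2 -0.  -0.2] [-0.1  0.1] | 10 [ 1.6 -0.2 -0.5] [-0.1  0.1] | 12 [-0.5 -0.9 -0.3] [-0.1  0. ] | 14 [ 0.9 -0.6  0.3] [-0.2  0. ] | 16 [ 1.2 -0.8  1.1] [-0.3  0. ] | 18 [-0.1 -0.7  0.5] [-0.3  0.2] | 20 [-0.  -0.5  0.9] [-0.4  0.2] | 22 [0.8 0.3 1.2] [-0.5  0.3] | 26 [ 1.7 -0.2  0.2] [-0.4  0.4] | 30 [ 1.9 -0.6  0.2] [-0.4  0.4] | 34 [ 2.1 -0.2 -0.7] [-0.5  0.4] | 38 [1.4 0.4 0.1] [-0.5  0.4] | 42 [ 2.5 -0.8 -0.3] [-0.5  0.4] | 46 [2.9 0.5 0.1] [-0.6  0.4] | 50 [ 2.6  0.6 -0.6] [-0.5  0.4] | 54 [1.7 0.2 0.2] [-0.5  0.4] | 58 [ 3.  -0.5  0.2] [-0.5  0.4] | 60 [ 0.4 -0.7 -1. ] [-0.5  0.4] | 62 [ 0.5  0.6 -0.3] [-0.5  0.4] | 63 [-0.4  0.1  0. ] [-0.5  0.4] | 64 [-1.2 -0.7 -1.2] [-0.5  0.4] | 65 [-0.6  0.1 -0.3] [-0.5  0.4] | 66 [-0.  -0.6 -0.9] [-0.5  0.4] | 67 [-3.3 -0.   0.1] [-0.5  0.4] | 68 [-8.  -0.3  0.4] [-0.5  0.4] | 69 [-10.1  -0.2   0.4] [-0.5  0.4] | 19.5417 0.010869008847467988 [ 0.43284669 -0.33161877  0.22848388] [ 0.43389129 -0.33251153]
```

The tip met the valve at about 68 mm by my estimate (70 nominal). Force rose to 10 N with low lateral load. Now I release the probe and swing the lever.

```bash
python3 - <<'E'
from h import *
p=lm+(.0675-.135)*d-.0005*n
env.line_to((*p,.2294),velocity=.05)
print(env.get_ft_force(),env.get_tool_pos())
env.open_gripper(); env.line_to((*p,.34),velocity=.3)
hub=lm+.087*d-.0005*n
def pose(a,r=.05,z=.134+.167):
    y=yl-np.pi/2+a; return (*(hub+r*np.array([np.cos(y),np.sin(y)])),z),[-np.pi/2,0,y]
q,o=pose(.03,z=.36); env.reach(q,o)
q,o=pose(.03); env.line_to(q,velocity=.12); env.sleep(.1); f0=np.array(env.get_ft_force())
env.clamp(); print("w",env.get_gripper_width(),env.get_ft_force()-f0, env.get_t())
for a in np.append(np.arange(.18,1.5,.2),[1.5,1.57,1.60]):
    q,o=pose(a); env.line_to(q,o,velocity=.08)
    f=loc(np.array(env.get_ft_force())-f0); print(round(a,2),f.round(1),end=" | ")
    if abs(f).max()>28: print("STOP");break
print(env.get_t(),env.get_gripper_width())
env.open_gripper(); env.line_to((q[0],q[1],.36),velocity=.25)
b=lm-.13*d; env.reach((*b,.36),[-np.pi/2,0,yl]); env.sleep(.3)
c=cam("wrist"); np.savez("c5.npz",K=c[0],R=c[1],t=c[2]);cv2.imwrite("pics/w5.png",env.read_camera("wrist"));s=env.read_camera("scene");cv2.imwrite("pics/s5.png",cv2.resize(s[180:300,200:400],None,fx=4,fy=4,interpolation=cv2.INTER_CUBIC))
print(env.get_t())
E
python3 -c "
import cv2,numpy as np
a=cv2.imread('pics/w5.png');b=cv2.imread('pics/s5.png');a=cv2.resize(a,(400,300));b=cv2.resize(b,(500,300))
cv2.imwrite('pics/v5.png',np.vstack([cv2.resize(a,(440,300)),cv2.resize(b,(440,264))]))"
```

```text
[-5.66588014  4.30360536 -1.55313951] [ 0.43225992 -0.33119759  0.22905234]
w 0.017007164205213685 [-2.91787019  1.66287537  0.61907244] 24.9
0.18 [-3.7  1.9  0.6] | 0.38 [-5.   4.9  2. ] | 0.58 [-7.4  7.   4. ] | 0.78 [-10.5   8.3   5.7] | 0.98 [-14.2   7.5   7. ] | 1.18 [-17.3   4.8   7.3] | 1.38 [-19.3   3.2   9.4] | 1.5 [-19.5   2.6   8.7] | 1.57 [-20.4   0.7   9. ] | 1.6 [-18.4  -4.4   7.6] | 28.0667 0.016602644825117058
31.1667
```

View pics/s5.png

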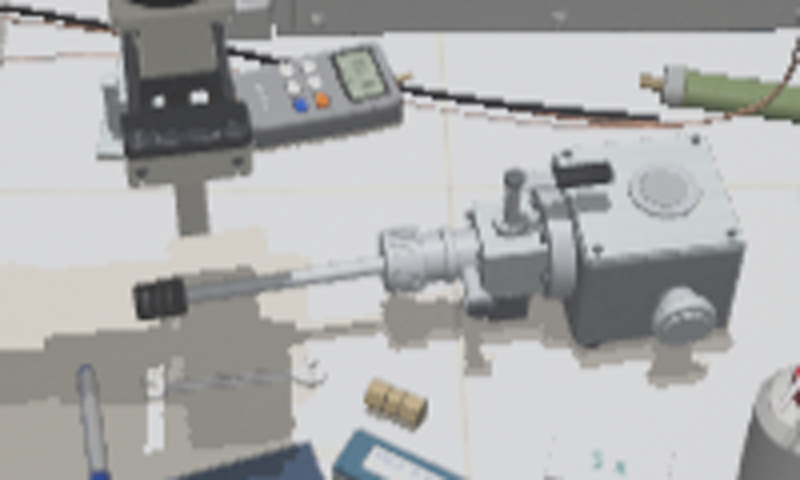

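View pics/w5.png

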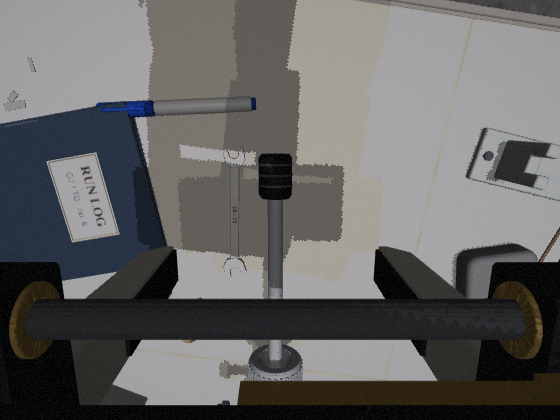

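Views: the lever now lies along the bore over the housing, grip at (583,173) in the scene crop. The probe stays in the mouth, sagging slightly, with the handle centre at (160,298). The wrist forces during the lever swing suggest the lock is about 2–3 mm nearer than I estimated, which agrees with the valve contact. I'll nudge the lever against its stop and compute the sag.

Run:
```python
from h import *
c=cam("scene"); K,Rm,t=c
for uv in[(160/4+200,298/4+180),(136/4+200,300/4+180),(187/4+200,297/4+180)]:
    r=Rm@np.linalg.inv(K)@[uv[0],uv[1],1.]; o=np.append(lm-.0005*n,0); k=((o-t)[:2]@n)/(r[:2]@n); P=t+k*r
    print("handle",(P[:2]-lm)@d,P[2])
hub=lm+.0836*d-.0005*n
P=lambda y:hub+.05*d+y*n
env.reach((*P(-.042),.36),[-np.pi/2,0,yl]); env.clamp()
env.line_to((*P(-.042),.301),velocity=.15); env.sleep(.1); f0=loc(np.array(env.get_ft_force())); y=-.034
while y<-.010:
    env.line_to((*P(y),.301),velocity=.05); f=loc(np.array(env.get_ft_force()))-f0; print(round(y*1e3,1),f.round(1),(np.array(env.get_tool_pos())[:2]-hub)@n,end="|")
    if f[1]<-11 or abs(f).max()>20: break
    y+=.0015
env.line_to((*P(-.042),.301),velocity=.15);env.line_to((*P(-.042),.36),velocity=.25); print(env.get_t())
```

```text
handle -0.15378565549219697 0.05148537536302711
handle -0.16992212857524125 0.0523812084581492
handle -0.13565103750845137 0.04913999255226886
-34.0 [0.1 0.7 0.7] -0.03343810359215244|-32.5 [0.2 0.6 0.6] -0.03246864684144892|-31.0 [-0.2 -0.   0.7] -0.030963673766988047|-29.5 [-0.6 -0.5  0.9] -0.02941078819586787|-28.0 [-0.8  0.3  0.5] -0.027911974112318598|-26.5 [-0.2 -0.3  0.7] -0.026425779409752354|-25.0 [ 0.6 -0.3  0.6] -0.02489965924822577|-23.5 [ 0.1 -1.1  1.4] -0.023530026244521024|-22.0 [ 0.9 -6.6 -0. ] -0.02301629355646108|-20.5 [  0.8 -12.3   0.9] -0.02254028784235805|37.5333
```

The lever stopped dead at 12 N with no creep, so it is on its stop. Next I grip near the handle, lift out the sag and feel for the seat.

```bash
cat > push.py <<'E'
from h import *
L=lm-.0024*d-.0005*n
G=lambda s,z:(*(L+(s-.193)*d),z)
F=lambda:loc(np.array(env.get_ft_force()))
env.reach(G(.07,.34),[-np.pi/2,0,yl]); env.open_gripper()
env.line_to(G(.07,.2205),velocity=.15); env.sleep(.1); f0=F()
env.clamp(); print("w",env.get_gripper_width(),(F()-f0).round(1))
for z in(.2235,.2265,.229):
    env.line_to(G(.07,z),velocity=.05); f=F()-f0; print(z,f.round(1),end="|")
    if abs(f).max()>15: print("STOP");raise SystemExit
H=[];s=.07;print(env.get_t())
while s<.1255:
    s+=.0037; env.line_to(G(s,.229),velocity=.06); f=F()-f0; H.append(f[0]); print(round(s*1e3,1),f.round(1),end="|")
    if f[0]<-11 or abs(f[1:]).max()>15: print("STOP");raise SystemExit
print(env.get_t()); H=[]
while s<.182 and env.get_t()<67:
    s+=.0007; env.line_to(G(s,.229),velocity=.03); f=F()-f0
    b=np.median(H[-8:]) if len(H)>3 else None
    print(round(s*1e3,1),f.round(1),end="|")
    if b is not None and b-f[0]>2:
        env.sleep(.06); r=b-np.mean([(F()-f0)[0] for _ in range(3)]); print("? rise",round(r,1),end="|")
        if 2<r<3.5: s+=.0003; env.line_to(G(s,.229),velocity=.03); env.sleep(.06); r=b-(F()-f0)[0]; print("?? rise",round(r,1),end="|")
        if r>2.8: print("SEAT",s,(np.array(env.get_tool_pos())[:2]-L)@d+.193,b); break
    else: H.append(f[0])
print(env.get_t(),env.get_gripper_width())
E
python3 push.py
```

```text
w 0.011434843113150774 [ 0.3 -0.9 -1.3]
0.2235 [-0.1 -0.9 -0.7]|0.2265 [-0.  -0.7 -1.7]|0.229 [-1.1 -0.7 -3.3]|43.0833
73.7 [-0.1 -1.1 -2.5]|77.4 [ 1.8 -1.6 -3.6]|81.1 [ 1.4 -0.3 -2.6]|84.8 [ 1.5 -0.4 -2.6]|88.5 [ 1.9  0.6 -2.3]|92.2 [ 1.4 -0.8 -3. ]|95.9 [ 1.1 -0.4 -2.8]|99.6 [ 2.   0.2 -3.8]|103.3 [ 0.4 -1.1 -3.2]|107.0 [ 1.5 -0.9 -3.1]|110.7 [ 1.2 -1.2 -2.9]|114.4 [ 0.9 -0.8 -3.2]|118.1 [ 1.5 -0.4 -3.3]|121.8 [ 2.  -0.6 -3.1]|125.5 [ 1.6 -0.6 -3.6]|129.2 [ 1.1 -0.7 -2.7]|47.0833
129.9 [-0.8 -1.7 -3.3]|130.6 [-1.2 -0.2 -2.9]|131.3 [-1.1 -0.7 -2.7]|132.0 [-1.3  0.2 -2.7]|132.7 [-0.9 -1.9 -3.6]|133.4 [-0.4  0.6 -4. ]|134.1 [-0.  -1.7 -3.2]|134.8 [-1.6 -0.1 -3.4]|135.5 [-1.2 -0.4 -3.4]|136.2 [-0.1 -1.  -3.3]|136.9 [-0.2 -0.5 -4.4]|137.6 [-1.1 -1.  -4.7]|138.3 [-1.6 -0.8 -3.6]|139.0 [-2.5 -0.8 -2.7]|139.7 [-1.2 -0.5 -3.5]|140.4 [-0.9 -0.2 -3.5]|141.1 [-1.2 -0.2 -3.6]|141.8 [-1.9 -0.8 -3.4]|142.5 [-4.8 -1.  -4.7]|? rise 5.2|SEAT 0.14250000000000007 0.14218656730206758 -1.1689132891194445
51.8917 0.0107365736632556
```

Run:
```python
from h import *
env.sleep(.15); print(loc(np.array(env.get_ft_force())).round(1))
env.open_gripper(); p=env.get_tool_pos(); env.line_to((p[0],p[1],.36),velocity=.25)
q=np.array(p[:2])-.10*d+.05*n; env.line_to((*q,.40),velocity=.3); env.sleep(.2)
s=env.read_camera("scene");cv2.imwrite("pics/s6.png",cv2.resize(s[180:300,200:400],None,fx=4,fy=4,interpolation=cv2.INTER_CUBIC)); print(env.get_t(),env.get_gripper_width())
```

```text
[-4.7 -0.  -2.8]
54.85 0.09263353075344964
```

View pics/s6.png

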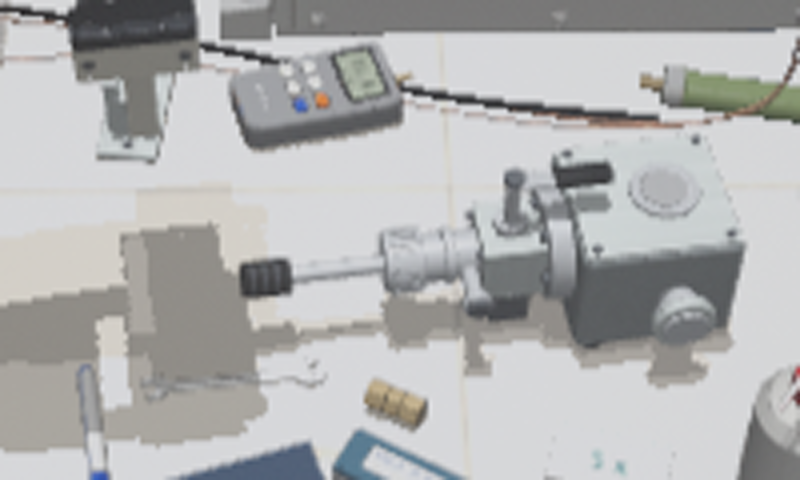

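```bash
python3 -c "
from station import env
env.sign_off()"
```

```text
the job is handed in; nothing more can be done
```

The job is done and handed in. The gripper is open and clear of everything, and the robot clock read about 55 s at the last look.

- **Probe to the valve:** I took the probe from its stand and slid it in until it met the shut valve. It stopped about 2.4 mm short of my camera estimate of 70 mm. I took that as my estimate of the lock's position being off and corrected for it afterwards.
- **Valve lever:** I gripped the lever and swung it to its stop with the probe still at the valve. A follow-up push of 12 N did not move it further, so I take it as fully open.
- **Push to the seat:** I gripped the rod 193 mm behind the tip (12 mm ahead of the handle) and pushed in 0.7 mm steps. At about 142 mm the force rose a steady 5.2 N above the drag, below the 6 N limit. I stopped there and let go.

**Last checks:** the last picture shows the probe in the bore, with the handle about 72 mm further in than before, as expected. It also shows the lever along the bore; the flow meter, spanner and brass union look undisturbed, though the carton was barely in view.

**Disagreements:**
- The wrist force reached about 20 N along the bore during the lever swing, because of the same position error; this was within limits.
- I took the 142 mm contact as the seat from the force alone and did not confirm it any other way.

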